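Start up the board preheater in order

TASK

With the closed fingertips, switch on the preheating station in this order: tip the large main rocker on the socket block fully over to on (press its raised end down), then push the round button on top of the fume extractor all the way in, and then press the long bar-shaped start key on the preheater fully down, keep it down for at least one second and let it come up again. Only press: do not pick up or push any of the equipment aside, leave the small rockers and the round keys alone, and do not disturb the things lying around.

Things in the scene. Friction and masses are not known exactly. Their poses are not given: they have to be found in the camera images.
- block: switched socket block: loose aluminium box 220 (x) x 100 (y) x 45 mm high, 0.8 kg; origin at the centre of its underside, x away from the robot at yaw 0. Large rocker near its far end (x +70 mm), two small rockers at x 0, y +-25 mm, two black adapters 32 mm tall at x -70 mm. Stands left or right of the preheater, the fume extractor on the other side
- power_rocker (a joint): main rocker of the block, the largest: 44 mm long (along the block's x), 26 wide, pivoted at its middle. rad; 0 = off (far half, towards the block's +x, slopes up 9 mm to its end), 0.4 = fully on, at its stop (far half level, its top 55 mm above the table). Grows as the far half is pressed down; needs 3 to 5 N there and stays where it is left
- power_rocker_press (a point): point on the top of the raised far half of the main rocker, 14 mm from its pivot; moves with it; 60 mm above the table when off, 55 mm when on; axes of the block, when off
- outlet_a (a joint): small rocker (26 x 14 mm) on the block at y +25 mm, for one outlet; rad, 0 = off, 0.4 = on; to be left off
- outlet_b (a joint): small rocker (26 x 14 mm) on the block at y -25 mm, for the other outlet; rad, 0 = off, 0.4 = on; to be left off
- extractor: fume extractor: loose grey box 110 (x) x 170 (y) x 160 mm high, about 0.95 kg, with a round fan grille on its front and back; origin at the centre of its underside, x points away from the robot at yaw 0. Its push button is on top at y +35 mm, the flux pot on top at about y -45 mm
- fan_button (a joint): fan push button of the extractor, black, round, 30 mm wide, sticking out of the top by 16 mm when off. m; 0 = out (off), 0.008 = fully in (on, at its stop). Slides straight down, takes about 3 N, and stays in where it is pushed
- fan_button_top (a point): centre of the fan button's top face, 176 mm above the table when out; moves with it; axes of the extractor
- preheater: board preheater: fixed white box 200 (x) x 200 (y) x 60 mm high with a dark hot plate on top and a row of four black keys along the near edge of its top; origin at the centre of its underside, x points away from the robot at yaw 0. Keys at x -70 mm: start key at y +45 mm, three round keys at y -20, -47 and -74 mm
- start_key (a joint): start key of the preheater: the long bar-shaped key, 18 (x) x 52 (y) mm, standing 9 mm out of the top. m; 0 = up, 0.005 = fully down at its stop. A spring brings it back up; it moves from 1.5 N and is fully down at 5 N; it counts as down beyond 0.004
- start_key_top (a point): centre of the start key's top face, 69 mm above the table when up; moves with it; axes of the preheater
- key_1 (a joint): small round key, 16 mm wide, on the preheater at y -20 mm; m, 0 = up, 0.005 = down; spring return; to be left alone
- key_2 (a joint): small round key, 16 mm wide, on the preheater at y -47 mm; m, 0 = up, 0.005 = down; spring return; to be left alone
- key_3 (a joint): small round key, 16 mm wide, on the preheater at y -74 mm; m, 0 = up, 0.005 = down; spring return; to be left alone
- board: loose green phone circuit board 55 x 110 x 6 mm lying on the preheater's plate; origin at the centre of its underside; to be left alone
- flux_pot: small loose jar, 34 mm wide, 35 mm tall, standing on top of the fume extractor beside its button; origin at the centre of its underside; to be left alone
- tweezers: steel tweezers, about 125 mm long, 6 mm high, lying on the table in front of the preheater's keys; origin at the centre of its underside; to be left alone
- dispenser: glass dispenser jar, 60 mm wide, 125 mm tall, beyond the preheater; origin at the centre of its underside; to be left alone
- swab_can: yellow open can of cotton swabs, 66 mm wide, 110 mm tall with the swabs, beyond the preheater; origin at the centre of its underside; to be left alone
- solder_reel: aluminium solder reel, 56 mm wide, 38 mm tall; origin at the centre of its underside; to be left alone
- screw_cup: white screw cup, 60 mm wide, 40 mm tall; origin at the centre of its underside; to be left alone
Not all that is in view belongs to the job. Of the things that look like the extractor, the smallest one is meant.

How it is judged:
By the outcome, as a careful person would: the job done as asked, in the order asked, and still so for the second after the job is handed in, with the robot touching nothing.
It also fails if it takes over 64 s, if anything falls off the work surface, if the arm or the gripper's body presses on something with over 40 N, if the wrist force passes 120 N, or if a joint passes its speed limit or range.

ROBOT

A 7-joint arm with a two-finger parallel gripper is mounted at the origin on the work surface. World frame = base frame: x ahead of the robot, y to its left, z up, the work surface at z = 0. Lengths are in m, angles in degrees, forces in N, time in s.
With the tool pointing down it reaches from about 0.425 to 0.875 m from the base axis. Payload 4.7 kg.
Tool frame: the origin (TCP) lies between the finger pads; the fingertips stand 8 mm ahead of it and the grasp point (between the pads) lies 11 mm behind it; z points along the fingers, y is the line along which they close (so a half turn about z gives the same grasp; the last joint's range is limited). The gripper opens to 87 mm and grips with 3 to 60 N. Pads are 19 mm wide; open, the fingers measure 117 mm over their backs; the gripper's body (75 mm by 190 mm) begins 51 mm behind the grasp point.
Start: joints at [76.725, 18.392, -4.016, 83.108, 1.295, 78.541, -3.26], TCP at [0.158, -0.63, 0.21] pointing down, gripper open.
Joint ranges: [-163.93, 163.93], [-17.29, 119.83], [-79.2, 71.16], [3.27, 140.29], [-89.18, 269.18], [5.43, 117.66], [-154.24, 154.24]. Speed limits (degrees/s): [147.25, 147.25, 180, 180, 180, 180, 180].

INTERFACE

Orientations are given as [roll, pitch, yaw] about the fixed x, y, z axes, in that order (R = Rz(yaw) Ry(pitch) Rx(roll)).
In Python, from cell import env, viewer gives the robot as it stands. The module is installed in compiled form; this text tells all that it offers.
- The arm moves only by the tool arm_command, never from a script. Its argument "series" is a list of rows, each a list of 2 entries, a list of its own where there are three numbers: the shift along the tool's x, y, z in mm, then the turn about the tool's z in rad. A call has exactly 5 rows; each row is the pose to reach, as a shift and turn from the pose commanded when the call began, along the tool's axes at that moment; what a row does not reach only later rows make up. A row lasts 1/10 s, in which the tool goes at most 50 mm and 8.59 degrees, less where a joint would pass 70% of its speed; a pose out of reach is approached as far as the arm can. A call with a gripper value outside its range is refused whole. "grip" is the gripper command: -1 is fully open, 1 is shut, values between are in proportion, set as the call begins (left out, the last holds). The fingers move at their own pace and stop on an object; "grip_force" is the grip in N (left out, the last holds). Time passes only in rows, so rows that repeat a pose let the fingers close, or fill a call up. It gives the time, the measured TCP pose, the force, the opening and the grip force at its end, in the units of the state.
- env.get_obs(): the state, without advancing time (a new reading comes with each control period).
- viewer.read_camera(name): name is "scene" or "top" or "wrist"; returns (picture, depth): 400x640x3 uint8, blue, green, red; 400x640 float32, m along the optical axis (not along the pixel's ray), 0 where there is no reading.
- viewer.calibration(name): a dict with "K" (3x3 intrinsics, pixels), "T" (4x4, takes a point from camera to world coordinates); the wrist camera has in their place "hand_eye" (4x4, takes a point from camera to tool coordinates, whose origin is the TCP and whose axes are the flange's). Camera axes: x right, y up, looking along -z (the intrinsics and any distortion apply to the point x, -y, -z); pixel columns grow to the right and rows downward; lengths in m; the calibration is good to about 2 mm. A picture is of the moment at which its call begins: read the wrist's pose just before it. calibration takes no time and is no camera call.
- env.sign_off(): hands the job in; it is judged then, once.
The state is a dict: "time_s": time; "qpos": joint angles; "joint_velocities": joint speeds; "effort": joint torques, N m; "tool_pos": TCP position; "tool_rot": TCP orientation; "force": force on the tool from outside, world axes, zero at the start; "wrist_torque": the same for the moment, N m; "grip_width": finger opening in m; "grasp_force": force on a finger pad.
Only numpy, scipy, OpenCV 4.12 (cv2) and the standard library are available. Lean on these libraries where they do the work, as an engineer would, in place of code of your own. Each camera call takes 0.05 s, during which the arm holds its last target. There are 200 camera calls.

## Working session

There is one attempt and no reset: what is moved stays moved. The work goes in short steps, Python scripts to look and compute and a tool call to move; the robot and the scene stay as the last step left them, time stands still between calls to the robot, and variables do not carry over. Pictures are saved under pics/ and viewed, at most 10 in all, crops included, and the job is handed in when it is done.

Besides the shell and the picture viewer there is one more tool, called by a JSON object that holds its "method" and its "body". arm_command: Moves the arm, as the interface text tells. Its arguments: {"type":"object","properties":{"series":{"type":"array"},"grip":{"type":"number"},"grip_force":{"type":"number"}},"required":["series"]}

```bash
mkdir -p pics
python3 - <<'E'
from cell import env, viewer
import cv2,numpy as np
o=env.get_obs(); print({k:np.round(o[k],3) for k in ('time_s','tool_pos','tool_rot','force','grip_width')})
for n in('scene','top'):
    p,d=viewer.read_camera(n); cv2.imwrite(f'pics/{n}0.png',p); np.savez(f'{n}0.npz',p=p,d=d)
    c=viewer.calibration(n); print(n,{k:np.round(v,3) for k,v in c.items()})
print(viewer.calibration('wrist'))
E
```

```text
{'time_s': np.float64(0.0), 'tool_pos': array([ 0.158, -0.63 ,  0.209]), 'tool_rot': array([-1.79885e+02,  4.00000e-03,  1.40860e+01]), 'force': array([-0.609,  0.339, -0.326]), 'grip_width': np.float64(0.087)}
scene {'K': array([[448.855,   0.   , 319.489],
       [  0.   , 448.855, 193.034],
       [  0.   ,   0.   ,   1.   ]]), 'T': array([[ 0.684, -0.499,  0.532,  1.178],
       [ 0.729,  0.482, -0.486, -0.716],
       [-0.014,  0.721,  0.693,  1.035],
       [ 0.   ,  0.   ,  0.   ,  1.   ]])}
top {'K': array([[365.497,   0.   , 319.203],
       [  0.   , 365.497, 202.228],
       [  0.   ,   0.   ,   1.   ]]), 'T': array([[-0.015,  0.994, -0.109,  0.373],
       [-1.   , -0.014,  0.008, -0.102],
       [ 0.006,  0.109,  0.994,  1.182],
       [ 0.   ,  0.   ,  0.   ,  1.   ]])}
{'K': array([[357.474509  ,   0.        , 315.58211764],
       [  0.        , 357.474509  , 194.42327955],
       [  0.        ,   0.        ,   1.        ]]), 'hand_eye': array([[-5.78165801e-04,  9.69663563e-01,  2.44442715e-01,
         6.70849573e-02],
       [ 9.99999659e-01,  4.16555642e-04,  7.12832767e-04,
        -3.89213048e-04],
       [ 5.89383968e-04,  2.44443044e-01, -9.69663473e-01,
        -1.74786648e-01],
       [ 0.00000000e+00,  0.00000000e+00,  0.00000000e+00,
         1.00000000e+00]])}
```

View pics/scene0.png

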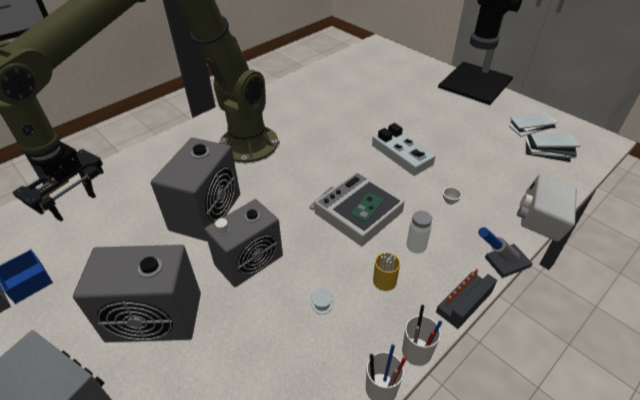

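View pics/top0.png

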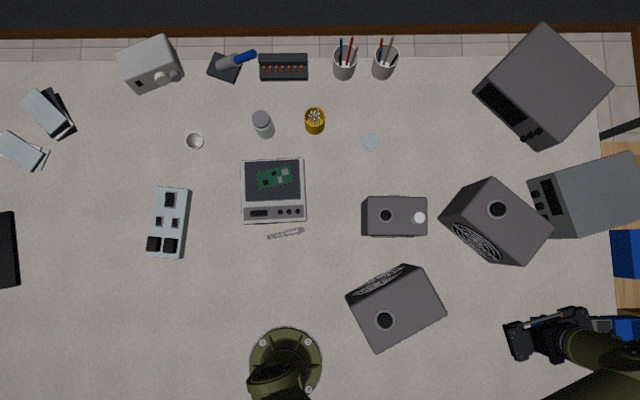

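The top view shows the block on the left, with its main rocker at about (170,199). The preheater is at (273,190) with its start key at about (258,212). The smallest extractor is at (394,216), with its button at (386,215) and the flux pot at (419,217). The two larger look-alikes are at (396,308) and (496,222). Next I turn these pixels into positions.

```bash
cat > h.py <<'E'
import numpy as np
from cell import env, viewer
def cal(n,pose=None):
    c=viewer.calibration(n)
    if n!='wrist': return c['K'],c['T']
    from scipy.spatial.transform import Rotation as R
    o=pose or env.get_obs(); T=np.eye(4); T[:3,:3]=R.from_euler('xyz',o['tool_rot'],degrees=True).as_matrix(); T[:3,3]=o['tool_pos']
    return c['K'],T@c['hand_eye']
def world(K,T,u,v,d):
    return (T@np.array([(u-K[0,2])/K[0,0]*d,-(v-K[1,2])/K[1,1]*d,-d,1]))[:3]
def cloud(K,T,D):
    v,u=np.mgrid[:D.shape[0],:D.shape[1]]
    P=np.stack([(u-K[0,2])/K[0,0]*D,-(v-K[1,2])/K[1,1]*D,-D,np.ones_like(D)],-1)@T.T
    return P[...,:3]
def atz(K,T,u,v,z):
    r=T[:3,:3]@np.array([(u-K[0,2])/K[0,0],-(v-K[1,2])/K[1,1],-1]); return T[:3,3]+r*(z-T[2,3])/r[2]
def pix(K,T,p):
    q=np.linalg.inv(T)@np.append(p,1); return K[0,2]-K[0,0]*q[0]/q[2], K[1,2]+K[1,1]*q[1]/q[2]
E
python3 - <<'E'
from h import *
import cv2
f=np.load('top0.npz'); K,T=cal('top'); P=cloud(K,T,f['d'])
np.set_printoptions(precision=4,suppress=True)
for n,u,v in[('rocker',170,199),('rockfar',171,194),('rocknear',169,205),('start',258,212),('button',386,215),('pot',419,217),('table',220,250)]: print(n,P[v,u])
def box(name,u0,u1,v0,v1,z0,z1):
    q=P[v0:v1,u0:u1]; m=(q[...,2]>z0)&(q[...,2]<z1); x=q[m][:,:2].astype(np.float32)
    print(name,cv2.minAreaRect(x))
box('block',140,200,178,266,.036,.05)
box('pre',232,314,150,230,.052,.066)
box('ext',355,432,190,242,.15,.166)
b=f['p']; 
c=np.vstack([np.hstack([cv2.resize(b[180:265,135:215],(400,425),interpolation=2),cv2.resize(b[150:235,235:315],(400,425),interpolation=2)])]); cv2.imwrite('pics/c.png',c)
E
```

```text
rocker [0.5137 0.3519 0.0541]
rockfar [0.5281 0.3458 0.0626]
rocknear [0.4948 0.3537 0.056 ]
start [0.4679 0.0767 0.0693]
button [ 0.4455 -0.294   0.1737]
pot [ 0.437  -0.3784  0.198 ]
table [ 0.3535  0.2093 -0.0009]
block ((0.4427160620689392, 0.3604927062988281), (0.10142183303833008, 0.22014707326889038), 83.84500885009766)
pre ((0.5369222164154053, 0.03296265751123428), (0.20062577724456787, 0.20042525231838226), 2.1558868885040283)
ext ((0.4443966746330261, -0.3286013603210449), (0.17120079696178436, 0.1098901703953743), 87.70018005371094)
```

View pics/c.png

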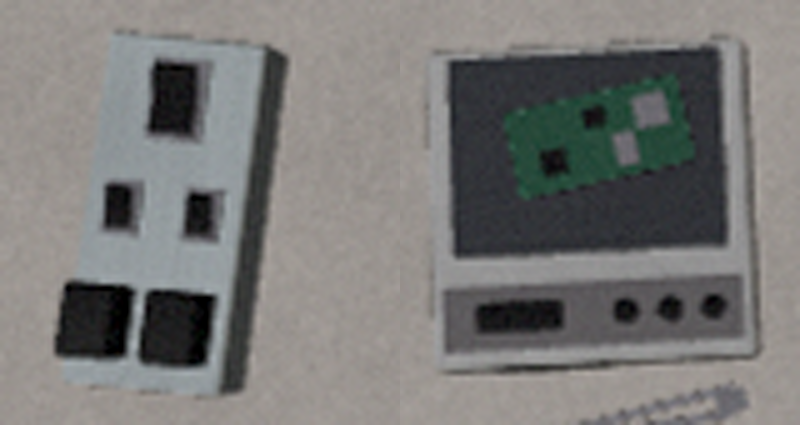

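{"method": "arm_command", "body": {"series": [[[0,0,-50],0.1],[[0,0,-100],0.2],[[0,0,-140],0.246],[[0,0,-140],0.246],[[0,0,-140],0.246]], "grip": 1, "grip_force": 20}}

```text
time_s: 0.6
tool_pos: [0.1583, -0.6308, 0.3506]
tool_rot: [179.9, -0.0, 0.0]
force: [0.0, -0.0, -0.4]
grip_width: 0.055
grasp_force: 0.0
```

{"method": "arm_command", "body": {"series": [[[28,-32,0],0],[[56,-64,0],0],[[84,-96,0],0],[[112,-128,0],0],[[140,-160,0],0]]}}

```text
time_s: 1.1
tool_pos: [0.2985, -0.4683, 0.3473]
tool_rot: [-179.8, 0.1, -0.0]
force: [0.6, -0.1, 0.5]
grip_width: 0.0152
grasp_force: 0.0
```

{"method": "arm_command", "body": {"series": [[[30,-35,0],0],[[60,-70,0],0],[[90,-105,0],0],[[120,-140,0],0],[[148,-176,0],0]]}}

```text
time_s: 1.6
tool_pos: [0.4464, -0.2925, 0.3474]
tool_rot: [-179.9, 0.2, 0.0]
force: [0.3, -0.1, 0.8]
grip_width: 0.0003
grasp_force: 0.0
```

```bash
cat > w.py <<'E'
import sys,cv2
from h import *
n=sys.argv[1]; o=env.get_obs(); p,d=viewer.read_camera('wrist'); K,T=cal('wrist',o)
cv2.imwrite(f'pics/{n}.png',p); np.savez(n+'.npz',p=p,d=d,K=K,T=T,P=cloud(K,T,d)); print(np.round(o['tool_pos'],4),np.round(o['force'],2),o['time_s'])
E
python3 w.py we
```

```text
[ 0.4464 -0.2925  0.3474] [ 0.33 -0.14  0.8 ] 1.6
```

{"method": "arm_command", "body": {"series": [[[10,-48,0],0],[[18,-96,0],0],[[26,-144,0],0],[[34,-192,0],0],[[40,-240,0],0]]}}

```text
time_s: 2.15
tool_pos: [0.4854, -0.0528, 0.3477]
tool_rot: [-180.0, 0.2, -0.0]
force: [1.1, -0.2, -0.6]
grip_width: 0.0002
grasp_force: 0.0
```

{"method": "arm_command", "body": {"series": [[[8,-48,0],0],[[16,-96,0],0],[[24,-144,0],0],[[32,-192,0],0],[[36,-240,0],0]]}}

```text
time_s: 2.65
tool_pos: [0.5219, 0.1864, 0.3477]
tool_rot: [179.9, 0.2, -0.0]
force: [0.6, -0.5, -0.4]
grip_width: 0.0005
grasp_force: 0.0
```

{"method": "arm_command", "body": {"series": [[[3,-45,30],0],[[4,-90,60],0],[[4,-130,90],0],[[4,-164,110],0],[[4,-164,110],0]]}}

```text
time_s: 3.15
tool_pos: [0.5203, 0.3542, 0.2329]
tool_rot: [180.0, 0.7, 0.6]
force: [-1.2, 0.0, 0.2]
grip_width: 0.0006
grasp_force: 0.0
```

```bash
python3 w.py wb
```

```text
[0.5203 0.3542 0.2329] [-1.19  0.04  0.22] 3.15
```

View pics/wb.png

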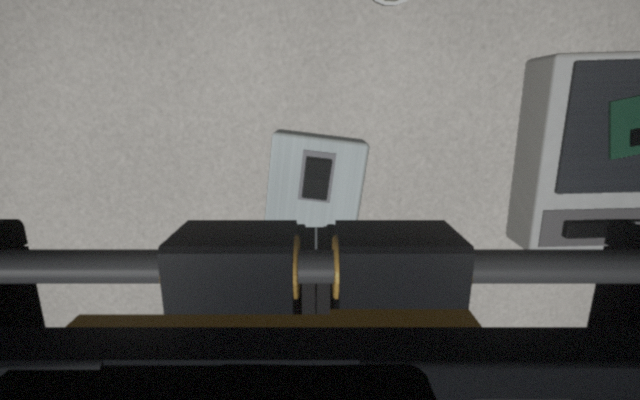

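View pics/we.png

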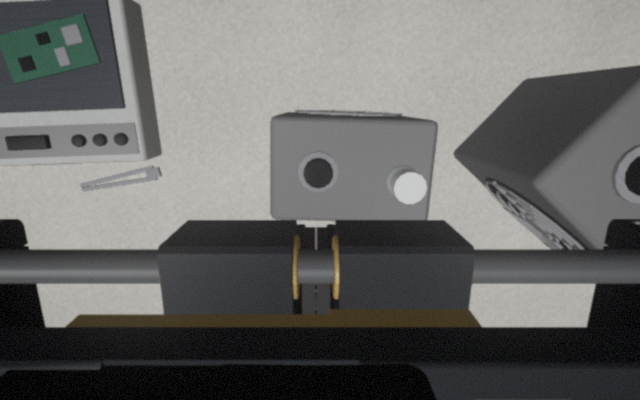

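wb shows the main rocker at about (318,176), with its far end at row 157. we shows the fan button at (318,173), the pot at (409,187) and the start key at (27,142).

```bash
python3 - <<'E'
from h import *
np.set_printoptions(precision=4,suppress=True)
b=np.load('wb.npz'); e=np.load('we.npz')
for v in(158,165,172,180,187,194): print(v,b['P'][v,318])
print('button',e['P'][173,318],'key',e['P'][142,27],'pot',e['P'][187,409])
# black-pixel centroids
for f,r,n in((b,(150,205,300,340),'rocker'),(e,(150,195,295,340),'button'),(e,(133,152,4,50),'key')):
    p=f['p'][r[0]:r[1],r[2]:r[3]].max(-1)<45; q=f['P'][r[0]:r[1],r[2]:r[3]][p]; print(n,p.sum(),q.mean(0),q.min(0),q.max(0))
KT,TT=cal('top')
print('ray top button',atz(KT,TT,386,215,.176),'wrist',atz(e['K'],e['T'],318,173,.176))
E
python3 -c "
from h import *
o=env.get_obs();print(o['tool_pos'],o['tool_rot'],o['qpos'])"
```

```text
158 [0.5341 0.3526 0.0585]
165 [0.5279 0.3526 0.0628]
172 [0.5202 0.3525 0.0591]
180 [0.511  0.3523 0.0542]
187 [0.5041 0.3523 0.0557]
194 [0.4965 0.3522 0.0547]
button [ 0.447  -0.2938  0.1748] key [0.4665 0.0728 0.0698] pot [ 0.4375 -0.3792  0.1947]
rocker 1 [0.5215 0.3446 0.0601] [0.5215 0.3446 0.0601] [0.5215 0.3446 0.0601]
button 1 [ 0.4606 -0.2938  0.1725] [ 0.4606 -0.2938  0.1725] [ 0.4606 -0.2938  0.1725]
key 56 [0.4692 0.0515 0.0753] [ 0.4598 -0.2923  0.0629] [0.5139 0.0971 0.522 ]
ray top button [ 0.4453 -0.2936  0.176 ] wrist [ 0.4472 -0.2938  0.176 ]
[0.52248348 0.3515224  0.23509853] [179.88615231   0.47024405   0.41183572] [   1.99214221   22.76041001  -50.60431209   82.27331265   17.24966734
   83.54539902 -138.03227829]
```

{"method": "arm_command", "body": {"series": [[[0,0,40],0],[[0,0,80],0],[[0,0,120],0],[[0,0,145],0],[[0,0,145],0]]}}

```text
time_s: 3.7
tool_pos: [0.5245, 0.3452, 0.0903]
tool_rot: [179.7, 0.4, -0.1]
force: [-0.7, -0.5, -0.1]
grip_width: 0.0004
grasp_force: 0.0
```

{"method": "arm_command", "body": {"series": [[[0,0,0],0],[[0,0,0],0],[[0,0,0],0],[[0,0,0],0],[[0,0,0],0]]}}

```text
time_s: 4.2
tool_pos: [0.5267, 0.3497, 0.0956]
tool_rot: [-180.0, -0.1, -0.0]
force: [-0.0, 0.2, -0.1]
grip_width: 0.0005
grasp_force: 0.0
```

{"method": "arm_command", "body": {"series": [[[1,-2,5],0],[[1,-2,10],0],[[1,-2,15],0],[[1,-2,20],0],[[1,-2,20],0]]}}

```text
time_s: 4.7
tool_pos: [0.5267, 0.3509, 0.0735]
tool_rot: [179.9, 0.1, -0.0]
force: [-0.0, -0.4, -0.2]
grip_width: 0.0005
grasp_force: 0.0
```

{"method": "arm_command", "body": {"series": [[[0,0,2],0],[[0,0,4],0],[[0,0,6],0],[[0,0,8],0],[[0,0,10],0]]}}

```text
time_s: 5.2
tool_pos: [0.5273, 0.3514, 0.0647]
tool_rot: [180.0, -0.0, -0.0]
force: [-0.4, -0.0, 0.2]
grip_width: 0.0003
grasp_force: 0.0
```

{"method": "arm_command", "body": {"series": [[[0,0,1],0],[[0,0,2],0],[[0,0,3],0],[[0,0,3],0],[[0,0,3],0]]}}

```text
time_s: 5.7
tool_pos: [0.5274, 0.3515, 0.0618]
tool_rot: [180.0, -0.0, -0.0]
force: [-0.3, 0.2, 0.1]
grip_width: 0.0006
grasp_force: 0.0
```

{"method": "arm_command", "body": {"series": [[[0,0,1],0],[[0,0,2],0],[[0,0,2],0],[[0,0,2],0],[[0,0,2],0]]}}

```text
time_s: 6.2
tool_pos: [0.5273, 0.3514, 0.0598]
tool_rot: [180.0, 0.0, -0.0]
force: [1.1, 0.1, 0.5]
grip_width: 0.0003
grasp_force: 0.0
```

```bash
python3 w.py wb2
python3 - <<'E'
import cv2,numpy as np
from h import *
p,d=viewer.read_camera('scene'); K,T=cal('scene')
print(pix(K,T,[.526,.3515,.055]))
u,v=map(int,pix(K,T,[.526,.3515,.06]))
a=cv2.resize(p[v-35:v+35,u-45:u+45],(720,560),interpolation=2)
cv2.imwrite('pics/cc.png',a)
E
```

```text
[0.5273 0.3514 0.0598] [1.07 0.11 0.51] 6.2
(np.float64(419.9478320133891), np.float64(154.45935892590086))
```

View pics/cc.png

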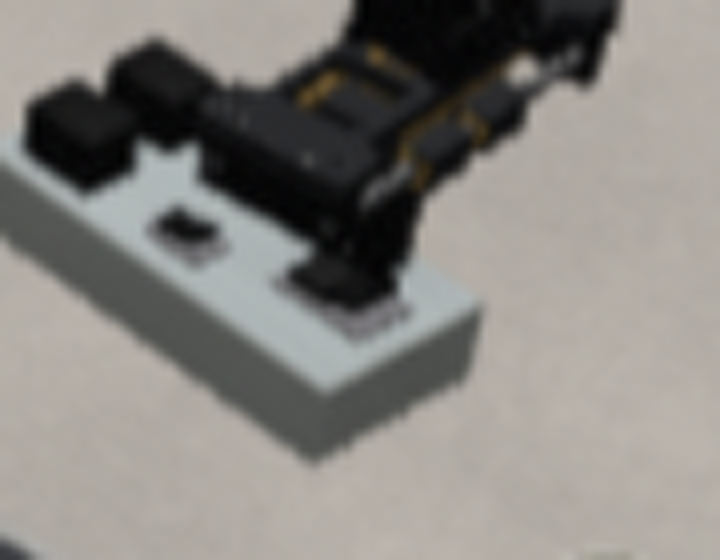

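The crop shows the fingers on the far half of the main rocker, and there is no contact force yet. I'll go down in small steps until the force rises.

{"method": "arm_command", "body": {"series": [[[0,0,1],0],[[0,0,1],0],[[0,0,2],0],[[0,0,2],0],[[0,0,2],0]]}}

```text
time_s: 6.8
tool_pos: [0.5273, 0.3514, 0.0577]
tool_rot: [180.0, 0.0, -0.0]
force: [0.4, 0.1, -0.3]
grip_width: -0.0
grasp_force: 0.0
```

Run:
```python
from h import *
np.set_printoptions(precision=4,suppress=True)
b=np.load('wb2.npz'); p=b['p']; print(b['P'][100:240:10,318])
import cv2; cv2.imwrite('pics/x.png',p)
o=env.get_obs(); print(o['effort'],o['wrist_torque'])
```

```text
[[ 0.5969  0.3506 -0.0007]
 [ 0.5907  0.3506  0.0011]
 [ 0.5844  0.3506 -0.0003]
 [ 0.5781  0.3505 -0.0003]
 [ 0.5716  0.3505 -0.0005]
 [ 0.5653  0.3505  0.001 ]
 [ 0.5587  0.3505  0.0012]
 [ 0.5531  0.3506  0.007 ]
 [ 0.5531  0.3508  0.0384]
 [ 0.5491  0.3508  0.0456]
 [ 0.5432  0.3508  0.0446]
 [ 0.5385  0.3508  0.0483]
 [ 0.5328  0.3508  0.0481]
 [ 0.5376  0.351   0.0774]]
[  0.0035 -47.0971 -11.4388 -26.7141   0.048   -0.0716  -0.0005] [0.0385 0.0357 0.026 ]
```

{"method": "arm_command", "body": {"series": [[[0,0,1],0],[[0,0,1],0],[[0,0,2],0],[[0,0,2],0],[[0,0,2],0]]}}

```text
time_s: 7.3
tool_pos: [0.5273, 0.3514, 0.0558]
tool_rot: [180.0, 0.0, -0.0]
force: [0.6, -0.6, 0.9]
grip_width: 0.0003
grasp_force: 0.0
```

Run:
```python
import cv2,numpy as np
p=np.load('wb2.npz')['p']
a=cv2.resize(p[150:270,240:400],(800,600),interpolation=2)
cv2.imwrite('pics/x2.png',cv2.convertScaleAbs(a,alpha=2.2))
```

```text
(no output)
```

View pics/x2.png

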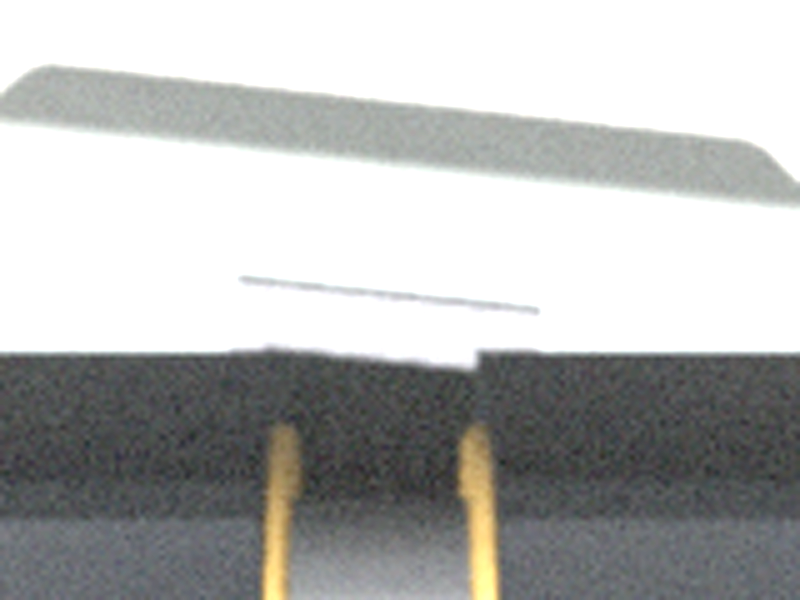

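{"method": "arm_command", "body": {"series": [[[0,0,0.5],0],[[0,0,1],0],[[0,0,1.5],0],[[0,0,1.5],0],[[0,0,1.5],0]]}}

```text
time_s: 7.8
tool_pos: [0.5273, 0.3514, 0.0543]
tool_rot: [180.0, 0.0, -0.0]
force: [-0.2, -0.3, -0.9]
grip_width: 0.0004
grasp_force: 0.0
```

{"method": "arm_command", "body": {"series": [[[0,0,-20],0],[[0,0,-60],0],[[-20,0,-100],0],[[-30,0,-130],0],[[-30,0,-130],0]]}}

```text
time_s: 8.3
tool_pos: [0.4976, 0.3545, 0.1897]
tool_rot: [-179.8, -0.4, 0.1]
force: [0.7, 0.2, -0.2]
grip_width: 0.0002
grasp_force: 0.0
```

```bash
python3 w.py wb3
python3 - <<'E'
from h import *
import cv2
np.set_printoptions(precision=4,suppress=True)
f=np.load('wb3.npz'); K,T=f['K'],f['T']; u,v=map(int,pix(K,T,[.513,.3525,.055])); print(u,v)
for w in range(v-50,v+50,6): print(w,f['P'][w,u])
a=f['p'][max(0,v-80):v+80,u-110:u+110]; cv2.imwrite('pics/wb3c.png',cv2.resize(cv2.convertScaleAbs(a,alpha=1.4),(770,560),interpolation=2))
E
```

```text
[0.4976 0.3545 0.1897] [ 0.72  0.17 -0.22] 8.3
319 166
116 [ 0.5545  0.3528 -0.0004]
122 [0.5504 0.353  0.0428]
128 [0.5452 0.353  0.0444]
134 [0.54   0.353  0.0447]
140 [0.5351 0.353  0.0481]
146 [0.5314 0.353  0.0637]
152 [0.5261 0.353  0.0609]
158 [0.5206 0.3529 0.0584]
164 [0.5152 0.3529 0.0573]
170 [0.5094 0.3529 0.054 ]
176 [0.5042 0.3529 0.0551]
182 [0.4987 0.3528 0.0548]
188 [0.4934 0.3528 0.0551]
194 [0.4856 0.3528 0.0459]
200 [0.4797 0.3527 0.0449]
206 [0.4741 0.3527 0.0456]
212 [0.4681 0.3527 0.0448]
```

View pics/wb3c.png

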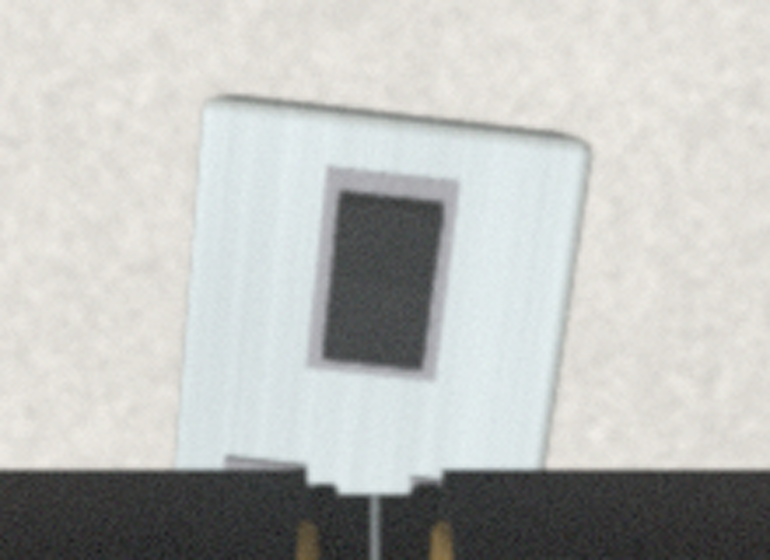

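The rocker is untouched: its far end is still at 63 mm. So the closed fingertips reach less far than assumed, and I'll measure them in the wrist depth.

Run:
```python
from h import *
np.set_printoptions(precision=4,suppress=True)
f=np.load('wb3.npz'); c=viewer.calibration('wrist'); P=cloud(c['K'],c['hand_eye'],f['d'])
m=(abs(P[...,1])<.025)&(P[...,2]<.06)&(P[...,2]>-.12); q=P[m]
for lo in np.arange(-.12,.03,.01):
    s=q[(q[:,2]>=lo)&(q[:,2]<lo+.01)]
    if len(s): print(round(lo,3),len(s),s.min(0),s.max(0))
v=slice(215,330,8); print(np.c_[np.arange(215,330,8),P[v,316],P[v,300]])
```

```text
-0.12 6393 [ 0.0233 -0.025  -0.12  ] [ 0.0276  0.025  -0.11  ]
-0.11 16791 [ 0.0198 -0.025  -0.11  ] [ 0.0391  0.025  -0.1   ]
-0.1 3546 [ 0.0151 -0.025  -0.1   ] [ 0.0391  0.025  -0.09  ]
-0.09 583 [ 0.0091 -0.0248 -0.09  ] [ 0.0388  0.025  -0.0818]
-0.08 97 [ 0.0024 -0.0057 -0.0795] [ 0.0119  0.0044 -0.0702]
-0.07 829 [-0.0056 -0.0057 -0.0691] [ 0.0102  0.0044 -0.0605]
-0.06 1 [ 0.0033 -0.0033 -0.0598] [ 0.0033 -0.0033 -0.0598]
-0.05 27 [ 0.0102 -0.0069 -0.0439] [ 0.0121  0.0056 -0.04  ]
-0.04 286 [ 0.0093 -0.0078 -0.04  ] [ 0.0121  0.0064 -0.03  ]
-0.03 321 [ 0.0037 -0.0092 -0.03  ] [ 0.0122  0.0077 -0.02  ]
-0.02 201 [ 0.0095 -0.0095 -0.0199] [ 0.0121  0.0081 -0.0112]
[[215.      -0.0333  -0.0004   0.144   -0.0337  -0.0154   0.1453]
 [223.      -0.0412  -0.0004   0.1444  -0.041   -0.0154   0.1438]
 [231.       0.01    -0.0005  -0.0182   0.0119  -0.0076  -0.0235]
 [239.       0.0083  -0.0005  -0.024    0.0115  -0.0073  -0.0321]
 [247.       0.0051  -0.0005  -0.0257   0.0117  -0.0069  -0.0415]
 [255.       0.0334  -0.0005  -0.0985   0.0332  -0.0042  -0.098 ]
 [263.       0.0318  -0.0005  -0.0993   0.0318  -0.0042  -0.0995]
 [271.       0.0301  -0.0005  -0.1001   0.0304  -0.0041  -0.1006]
 [279.       0.028   -0.0005  -0.0999   0.0282  -0.0042  -0.1003]
 [287.      -0.1032  -0.0004   0.1364   0.01    -0.0056  -0.0706]
 [295.      -0.1038  -0.0004   0.1225   0.0071  -0.0057  -0.0706]
 [303.      -0.1064  -0.0004   0.1131   0.005   -0.0056  -0.0719]
 [311.      -0.1137  -0.0004   0.1119   0.0025  -0.0057  -0.0725]
 [319.       0.0246  -0.0005  -0.1105   0.0242  -0.0038  -0.1098]
 [327.       0.0258  -0.0005  -0.1148   0.0264  -0.0035  -0.1157]]
```

The closed tips sit 11 mm behind the TCP, so contact should come at a TCP height of about 0.052 and fully on at about 0.044.

{"method": "arm_command", "body": {"series": [[[15,0,40],0],[[30,0,80],0],[[30,0,110],0],[[30,0,125],0],[[30,0,125],0]]}}

```text
time_s: 8.85
tool_pos: [0.5254, 0.35, 0.0559]
tool_rot: [179.8, 0.3, 0.0]
force: [0.7, -1.0, 0.4]
grip_width: 0.0004
grasp_force: 0.0
```

{"method": "arm_command", "body": {"series": [[[0,0,2],0],[[0,0,4],0],[[0,0,6],0],[[0,0,8],0],[[0,0,10],0]]}}

```text
time_s: 9.35
tool_pos: [0.5279, 0.3517, 0.05]
tool_rot: [-180.0, -0.1, -0.0]
force: [1.3, 0.4, 4.8]
grip_width: 0.0003
grasp_force: 2.1
```

{"method": "arm_command", "body": {"series": [[[0,0,1],0],[[0,0,2],0],[[0,0,3],0],[[0,0,4],0],[[0,0,4],0]]}}

```text
time_s: 9.85
tool_pos: [0.5277, 0.3516, 0.0455]
tool_rot: [-180.0, -0.0, -0.0]
force: [2.7, -0.3, 3.7]
grip_width: 0.0008
grasp_force: 1.9
```

Contact: the rocker is moving at 4–5 N. I continue to the stop, where the force should jump.

{"method": "arm_command", "body": {"series": [[[0,0,0.5],0],[[0,0,1],0],[[0,0,1.5],0],[[0,0,2],0],[[0,0,2],0]]}}

```text
time_s: 10.35
tool_pos: [0.5271, 0.3515, 0.0431]
tool_rot: [180.0, 0.0, -0.0]
force: [1.8, 0.3, 3.8]
grip_width: 0.0004
grasp_force: 1.6
```

{"method": "arm_command", "body": {"series": [[[0,0,0.5],0],[[0,0,1],0],[[0,0,1],0],[[0,0,1],0],[[0,0,1],0]]}}

```text
time_s: 10.85
tool_pos: [0.5272, 0.3515, 0.0428]
tool_rot: [180.0, 0.0, -0.0]
force: [0.7, 0.5, 6.9]
grip_width: 0.0009
grasp_force: 3.2
```

{"method": "arm_command", "body": {"series": [[[0,0,0.5],0],[[0,0,1],0],[[0,0,1.5],0],[[0,0,2],0],[[0,0,2],0]]}}

```text
time_s: 11.35
tool_pos: [0.5272, 0.3515, 0.0426]
tool_rot: [179.9, -0.0, -0.0]
force: [-1.8, -3.5, 15.8]
grip_width: 0.0005
grasp_force: 8.3
```

{"method": "arm_command", "body": {"series": [[[0,0,-5],0],[[0,0,-20],0],[[0,0,-60],0],[[-20,0,-100],0],[[-30,0,-145],0]]}}

```text
time_s: 11.85
tool_pos: [0.4943, 0.3514, 0.1857]
tool_rot: [179.9, 0.3, 0.1]
force: [1.6, -0.4, 0.8]
grip_width: 0.0008
grasp_force: 0.0
```

```bash
python3 w.py wb4
python3 - <<'E'
from h import *
np.set_printoptions(precision=4,suppress=True)
f=np.load('wb4.npz'); K,T=f['K'],f['T']; u,v=map(int,pix(K,T,[.513,.3525,.055]))
for w in range(v-36,v+36,5): print(w,f['P'][w,u])
E
```

```text
[0.4943 0.3514 0.1857] [ 1.58 -0.42  0.79] 11.85
125 [0.5432 0.3526 0.0455]
130 [0.5392 0.3526 0.0485]
135 [0.5353 0.3525 0.0524]
140 [0.5313 0.3525 0.0552]
145 [0.5269 0.3525 0.0538]
150 [0.5229 0.3525 0.0557]
155 [0.5186 0.3525 0.0554]
160 [0.5142 0.3525 0.0548]
165 [0.5102 0.3525 0.0571]
170 [0.5062 0.3525 0.0587]
175 [0.502  0.3525 0.0595]
180 [0.498  0.3525 0.0615]
185 [0.4941 0.3525 0.0634]
190 [0.485  0.3525 0.0442]
195 [0.4808 0.3525 0.046 ]
```

The rocker is fully on: its far half is level at 55 mm. Next is the fan button.

{"method": "arm_command", "body": {"series": [[[0,0,-45],0],[[0,0,-90],0],[[0,20,-115],0],[[-4,65,-115],0],[[-8,110,-115],0]]}}

```text
time_s: 12.4
tool_pos: [0.4882, 0.2419, 0.3007]
tool_rot: [-179.9, 0.0, 0.2]
force: [1.4, -1.4, 0.4]
grip_width: 0.0006
grasp_force: 0.0
```

{"method": "arm_command", "body": {"series": [[[-4,48,0],0],[[-8,96,0],0],[[-12,144,0],0],[[-16,192,0],0],[[-20,240,0],0]]}}

```text
time_s: 12.9
tool_pos: [0.4681, 0.0001, 0.3003]
tool_rot: [180.0, 0.0, 0.0]
force: [1.7, 0.4, 0.1]
grip_width: 0.0007
grasp_force: 0.0
```

{"method": "arm_command", "body": {"series": [[[-4,48,0],0],[[-8,96,0],0],[[-12,144,0],0],[[-16,192,0],0],[[-20,240,0],0]]}}

```text
time_s: 13.4
tool_pos: [0.4484, -0.2395, 0.3002]
tool_rot: [-180.0, 0.0, 0.0]
force: [1.5, 0.8, 0.5]
grip_width: 0.0005
grasp_force: 0.0
```

{"method": "arm_command", "body": {"series": [[[-1,25,0],0],[[-3,50,0],0],[[-3,55,0],0],[[-3,55,0],0],[[-3,55,0],0]]}}

```text
time_s: 13.9
tool_pos: [0.4468, -0.2914, 0.3003]
tool_rot: [-179.9, 0.0, 0.1]
force: [0.1, 1.7, 0.4]
grip_width: 0.0003
grasp_force: 0.0
```

{"method": "arm_command", "body": {"series": [[[0,2,40],0],[[0,2,80],0],[[0,2,110],0],[[0,2,127],0],[[0,2,127],0]]}}

```text
time_s: 14.4
tool_pos: [0.4451, -0.2925, 0.1709]
tool_rot: [-179.8, 0.2, 0.2]
force: [-1.3, 0.1, -0.2]
grip_width: 0.0005
grasp_force: 0.0
```

{"method": "arm_command", "body": {"series": [[[0,0,2],0],[[0,0,4],0],[[0,0,6],0],[[0,0,8],0],[[0,0,10],0]]}}

```text
time_s: 14.9
tool_pos: [0.4464, -0.2957, 0.1636]
tool_rot: [180.0, -0.0, -0.0]
force: [-0.1, -0.4, -0.3]
grip_width: 0.0003
grasp_force: 0.0
```

{"method": "arm_command", "body": {"series": [[[0,0,1],0],[[0,0,2],0],[[0,0,3],0],[[0,0,4],0],[[0,0,4],0]]}}

```text
time_s: 15.4
tool_pos: [0.4463, -0.2957, 0.1593]
tool_rot: [180.0, -0.0, -0.0]
force: [0.0, -0.6, 2.8]
grip_width: 0.0001
grasp_force: 1.1
```

{"method": "arm_command", "body": {"series": [[[0,0,0.7],0],[[0,0,1.4],0],[[0,0,2],0],[[0,0,2.5],0],[[0,0,2.5],0]]}}

```text
time_s: 15.9
tool_pos: [0.4463, -0.2956, 0.1568]
tool_rot: [180.0, -0.0, -0.0]
force: [-0.1, -0.6, 1.9]
grip_width: 0.0005
grasp_force: 1.1
```

{"method": "arm_command", "body": {"series": [[[0,0,0.5],0],[[0,0,1],0],[[0,0,1.5],0],[[0,0,2],0],[[0,0,2],0]]}}

```text
time_s: 16.4
tool_pos: [0.4463, -0.2957, 0.1557]
tool_rot: [180.0, -0.0, -0.0]
force: [-2.0, 0.5, 6.4]
grip_width: 0.0007
grasp_force: 3.5
```

{"method": "arm_command", "body": {"series": [[[0,0,0.5],0],[[0,0,1],0],[[0,0,1.5],0],[[0,0,1.5],0],[[0,0,1.5],0]]}}

```text
time_s: 16.9
tool_pos: [0.4464, -0.2957, 0.1556]
tool_rot: [179.9, -0.0, -0.0]
force: [-4.4, 2.7, 14.4]
grip_width: 0.0004
grasp_force: 7.1
```

{"method": "arm_command", "body": {"series": [[[0,0,-10],0],[[0,0,-40],0],[[0,0,-80],0],[[0,0,-120],0],[[0,0,-160],0]]}}

```text
time_s: 17.4
tool_pos: [0.4459, -0.2952, 0.3144]
tool_rot: [-180.0, 0.0, -0.0]
force: [-0.4, 0.1, 0.3]
grip_width: 0.0004
grasp_force: 0.0
```

```bash
python3 w.py we2
python3 - <<'E'
from h import *
np.set_printoptions(precision=4,suppress=True)
f=np.load('we2.npz'); K,T=f['K'],f['T']; u,v=map(int,pix(K,T,[.4465,-.2938,.168])); print(u,v)
for w in range(v-30,v+30,5): print(w,f['P'][w,u])
E
```

```text
[ 0.4459 -0.2952  0.3144] [-0.38  0.08  0.25] 17.4
314 178
148 [ 0.4738 -0.2929  0.1601]
153 [ 0.4691 -0.2929  0.1596]
158 [ 0.4651 -0.2929  0.1643]
163 [ 0.4607 -0.2929  0.1656]
168 [ 0.4564 -0.2929  0.1675]
173 [ 0.4517 -0.2929  0.1672]
178 [ 0.4472 -0.2929  0.1678]
183 [ 0.4423 -0.2929  0.167 ]
188 [ 0.438  -0.2929  0.1686]
193 [ 0.4335 -0.2929  0.1699]
198 [ 0.4272 -0.2929  0.1638]
203 [ 0.4216 -0.2928  0.1613]
```

The button is in, with its top at 168 mm. Next is the start key.

{"method": "arm_command", "body": {"series": [[[4,-48,0],0],[[8,-96,0],0],[[12,-144,0],0],[[16,-192,0],0],[[20,-240,0],0]]}}

```text
time_s: 17.95
tool_pos: [0.4659, -0.0535, 0.3129]
tool_rot: [180.0, 0.0, -0.0]
force: [0.2, 0.3, -0.1]
grip_width: 0.0006
grasp_force: 0.0
```

{"method": "arm_command", "body": {"series": [[[0,-45,0],0],[[0,-90,20],0],[[0,-131,50],0],[[0,-131,80],0],[[0,-131,80],0]]}}

```text
time_s: 18.45
tool_pos: [0.4631, 0.0762, 0.2294]
tool_rot: [180.0, 0.4, 0.2]
force: [-0.7, -0.2, -1.2]
grip_width: 0.0008
grasp_force: 0.0
```

{"method": "arm_command", "body": {"series": [[[0,0,0],0],[[0,0,0],0],[[0,0,0],0],[[0,0,0],0],[[0,0,0],0]]}}

```text
time_s: 18.95
tool_pos: [0.4667, 0.0751, 0.2339]
tool_rot: [180.0, -0.1, -0.1]
force: [-1.1, -0.3, -0.0]
grip_width: 0.0003
grasp_force: 0.0
```

```bash
python3 w.py wk
python3 - <<'E'
from h import *
import cv2
np.set_printoptions(precision=4,suppress=True)
f=np.load('wk.npz'); P=f['P']
m=(P[...,2]>.0652)&(P[...,2]<.075)&(abs(P[...,0]-.466)<.02)&(abs(P[...,1]-.075)<.045)
q=P[m]; print(m.sum(),np.median(q,0),np.percentile(q,3,axis=0),np.percentile(q,97,axis=0)); print(cv2.minAreaRect(q[:,:2].astype(np.float32)))
E
```

```text
[0.4667 0.0751 0.2339] [-1.11 -0.28 -0.05] 18.95
978 [0.4664 0.0755 0.0688] [0.4575 0.0513 0.067 ] [0.4743 0.0997 0.0702]
((0.46580469608306885, 0.07586963474750519), (0.018364515155553818, 0.05154876783490181), 1.2671712636947632)
```

View pics/wk.png

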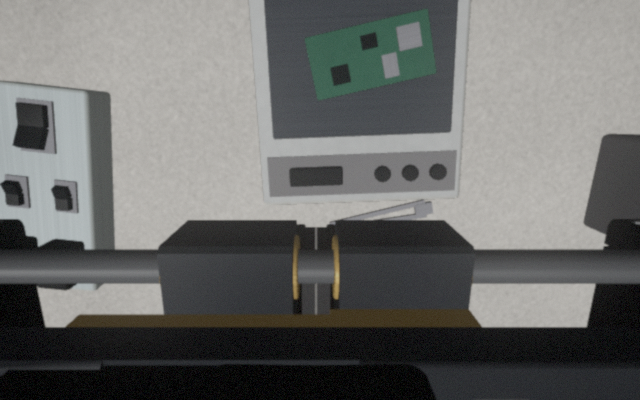

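wk shows the start key at (316,176), centred in front of the tool at world (0.466, 0.076), top at 69 mm. The main rocker at (32,125) is tipped on. I'm aligned, so I go down.

{"method": "arm_command", "body": {"series": [[[0,0,45],0],[[0,0,90],0],[[0,0,135],0],[[0,0,165],0],[[0,0,165],0]]}}

```text
time_s: 19.5
tool_pos: [0.4625, 0.075, 0.0646]
tool_rot: [-180.0, 0.5, 0.0]
force: [-0.5, -0.4, -0.2]
grip_width: 0.0005
grasp_force: 0.0
```

{"method": "arm_command", "body": {"series": [[[-1,-1,2],0],[[-1,-1,4],0],[[-1,-1,6],0],[[-1,-1,8],0],[[-1,-1,10],0]]}}

```text
time_s: 20.0
tool_pos: [0.4658, 0.0764, 0.0589]
tool_rot: [180.0, -0.1, -0.0]
force: [0.2, 1.0, 0.4]
grip_width: 0.0005
grasp_force: 0.0
```

{"method": "arm_command", "body": {"series": [[[0,0,1.5],0],[[0,0,3],0],[[0,0,4.5],0],[[0,0,6],0],[[0,0,7],0]]}}

```text
time_s: 20.5
tool_pos: [0.4655, 0.0764, 0.0516]
tool_rot: [180.0, -0.0, -0.0]
force: [-3.2, -0.8, 11.8]
grip_width: 0.0004
grasp_force: 6.2
```

{"method": "arm_command", "body": {"series": [[[0,0,0.5],0],[[0,0,1],0],[[0,0,1.5],0],[[0,0,1.5],0],[[0,0,1.5],0]]}}

```text
time_s: 21.0
tool_pos: [0.4655, 0.0764, 0.0515]
tool_rot: [179.9, 0.0, -0.0]
force: [-6.0, -1.6, 17.5]
grip_width: 0.0004
grasp_force: 8.8
```

It is at the stop with 17 N. I hold it for well over a second, then lift clear.

{"method": "arm_command", "body": {"series": [[[0,0,0],0],[[0,0,0],0],[[0,0,0],0],[[0,0,0],0],[[0,0,0],0]]}}

```text
time_s: 21.5
tool_pos: [0.4655, 0.0764, 0.0515]
tool_rot: [179.9, 0.0, -0.0]
force: [-6.5, -1.2, 17.3]
grip_width: 0.0005
grasp_force: 8.8
```

{"method": "arm_command", "body": {"series": [[[0,0,0],0],[[0,0,0],0],[[0,0,0],0],[[0,0,0],0],[[0,0,0],0]]}}

```text
time_s: 22.0
tool_pos: [0.4655, 0.0764, 0.0515]
tool_rot: [179.9, 0.0, -0.0]
force: [-5.0, -1.5, 17.8]
grip_width: 0.0004
grasp_force: 8.8
```

{"method": "arm_command", "body": {"series": [[[0,0,0],0],[[0,0,0],0],[[0,0,0],0],[[0,0,0],0],[[0,0,0],0]]}}

```text
time_s: 22.5
tool_pos: [0.4655, 0.0764, 0.0515]
tool_rot: [179.9, 0.0, -0.0]
force: [-6.4, -1.7, 17.2]
grip_width: 0.0003
grasp_force: 8.8
```

{"method": "arm_command", "body": {"series": [[[0,0,-10],0],[[0,0,-45],0],[[0,0,-90],0],[[0,0,-135],0],[[0,0,-180],0]]}}

```text
time_s: 23.0
tool_pos: [0.4648, 0.0766, 0.2313]
tool_rot: [180.0, 0.0, 0.0]
force: [1.0, -0.5, -0.8]
grip_width: 0.0004
grasp_force: 0.0
```

{"method": "arm_command", "body": {"series": [[[0,0,-30],0],[[0,0,-60],0],[[0,0,-60],0],[[0,0,-60],0],[[0,0,-60],0]]}}

```text
time_s: 23.5
tool_pos: [0.4646, 0.0763, 0.2884]
tool_rot: [180.0, 0.1, -0.0]
force: [0.9, -0.1, 0.6]
grip_width: 0.0005
grasp_force: 0.0
```

```bash
python3 w.py wk2
python3 - <<'E'
from h import *
np.set_printoptions(precision=4,suppress=True)
P=np.load('wk2.npz')['P']
def med(n,P,x,y,r,lo,hi):
    m=(abs(P[...,0]-x)<r)&(abs(P[...,1]-y)<r)&(P[...,2]>lo)&(P[...,2]<hi); print(n,m.sum(),np.median(P[m],0))
med('key',P,.466,.076,.006,.05,.09)
p,d=viewer.read_camera('top'); K,T=cal('top'); Q=cloud(K,T,d); Q0=cloud(K,T,np.load('top0.npz')['d'])
for q in(Q0,Q):
    med('button',q,.446,-.294,.008,.1,.25); med('pot',q,.437,-.379,.006,.1,.25); med('rock far',q,.527,.3515,.006,.02,.1)
    m=(q[...,2]>.036)&(q[...,2]<.05)&(abs(q[...,1]-.36)<.09)&(abs(q[...,0]-.44)<.14); print('block',np.mean(q[m],0))
    m=(q[...,2]>.15)&(q[...,2]<.166)&(abs(q[...,1]+.33)<.1)&(abs(q[...,0]-.444)<.08); print('ext',np.mean(q[m],0))
E
```

```text
[0.4646 0.0763 0.2884] [ 0.94 -0.05  0.56] 23.5
key 106 [0.4664 0.0756 0.069 ]
button 33 [ 0.4479 -0.2939  0.1754]
pot 25 [ 0.4372 -0.3789  0.1952]
rock far 16 [0.5267 0.3515 0.0615]
block [0.4517 0.3553 0.045 ]
ext [ 0.4441 -0.3249  0.1602]
button 31 [ 0.4458 -0.2925  0.169 ]
pot 25 [ 0.4372 -0.3791  0.195 ]
rock far 0 [nan nan nan]
block [0.3765 0.3954 0.0448]
ext [ 0.4442 -0.3249  0.1602]
  return _methods._mean(a, axis=axis, dtype=dtype,
  ret = um.true_divide(
```

The key is back up at 69 mm and the button reads in. The extractor and the pot have not moved. The arm hides the block from the top camera, but the close views wb4 and wk showed its rocker on.

```bash
python3 -c "
from cell import env
print(env.sign_off())"
```

```text
the job is handed in; nothing more can be done
None
```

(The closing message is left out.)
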